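# Scan the job card, then bring the red-lidded jar to the front and hold the carousel

### The job

Pick up the hand scanner, aim its nose squarely at the middle of the barcode on the standing job card from roughly 8 cm away and hold it steady there for two seconds, then lay the scanner back flat on its rubber mat and let it go. Then turn the jar carousel by its black T-handle until the jar with the red lid stands in front, straight behind the yellow arrow on the foot, and finish with the gripper still clamped on the T-handle, holding the carousel still. Leave the bell, grease tub and oil bottle where they are.

Things in the scene. Friction and masses are not known exactly. Their poses are not given: they have to be found in the camera images.
- scanner_center (a point): Hand scanner, a loose bar 150 mm long (x), grey barrel 32 mm wide (y) and 36 mm high, with a black nose block 46 mm wide and 38 mm high in the front 40 mm, a red window on its front face and an orange button on top; 150 g, lying flat on the rubber mat. This point is the centre of the bar, on the barrel, 19 mm above its underside (a good place to grip it across, from above). x axis points along the bar to the nose, z up. The centre of mass is within 10 mm of it.
- scanner_nose (a point): Centre of the scanner's front window: 75 mm along the scanner's x axis from its centre, at the same height above the underside.
- scanner: The same scanner; origin under its centre, on the underside (19 mm below scanner_center), same axes. It starts on the robot's right, nose to the left. A tall filing cabinet stands to its right (world y below -0.47, x above 0.37); the bench vice's handle stands up to 140 mm high on the way to the card (x above 0.49, y -0.24 to -0.11): draw back to the middle first, come from above, carry high.
- mat: Black rubber mat fixed on the bench, 180 (x) x 100 (y) x 3 mm; origin at the centre of its underside, on the bench. The scanner starts on it, roughly along the mat's x, and is laid back on it. Its x axis lies about along world y.
- card_label (a point): Centre of the barcode on the upright white job card (94 mm wide, 74 mm high, blue backing) in a grey stand fixed to the bench; 95 mm above the bench, on the card's front face. The x axis points straight into the card: the scanner looks along +x of this frame, from its -x side. y along the card, z up.
- carousel_base: Fixed black foot of the jar carousel, 200 mm across, with a tab at its front (its -x side, about towards the robot, up to 20 degrees either way) that bears a yellow arrow pointing at the turntable; origin on the turning axis, on the bench; z up.
- carousel_handle: Black T-handle bar on top of the turntable's central post, on the turning axis: 84 mm long (x), 18 mm wide (y), 26 mm high; origin at the centre of the bar, 160 mm above the bench; its x axis points away from the red-lidded jar. Fixed to the turntable and turns with it about the vertical; the lids of the jars around it are 93 mm above the bench, so the bar is free to be gripped across from above.
- marked_jar (a point): Top centre of the jar with the red lid and red label, one of six jars (50 mm across, 74 mm high, the other five have white lids) fixed in a ring of 78 mm radius on the aluminium turntable (220 mm across). 93 mm above the bench.
- front_spot (a point): The front place of the carousel, 78 mm from the turning axis towards the yellow arrow, fixed to the foot, 22 mm above the bench: the marked jar's point must come straight above it.
- turntable (a joint): Turning angle of the turntable, rad, positive anticlockwise from above; the red-lidded jar is at the front at 0 and at a full turn (6.283). Turns freely both ways against a light friction of about 0.04 N m and stays where it is left.
- bell: Silver bicycle bell, 53 x 66 x 31 mm, loose bystander; origin under its centre.
- grease_tub: Blue round grease tub, 72 mm across, 62 mm high, loose bystander; origin under its centre.
- lube_bottle: Green oil bottle with red nozzle, 42 mm across, 123 mm high, loose bystander; origin under its centre.

How it is judged:
By the outcome, as a careful person would: the job done as asked, in the order asked, and still so for the second after the job is handed in, while the arm keeps its last pose, push and grip.
It also fails if it takes over 67 s, if anything falls off the work surface, if the arm or the gripper's body presses on something with over 40 N, if the wrist force passes 120 N, or if a joint passes its speed limit or range.

### The arm

A 6-joint arm with a two-finger parallel gripper is mounted at the origin on a cart in front of the work surface, level with it; the furniture and walls round the work are solid. World frame = base frame: x ahead of the robot, y to its left, z up, the work surface at z = 0. Lengths are in mm, angles in rad, forces in N, time in s.
With the tool pointing down it reaches from about 350 to 775 mm from the base axis. Payload 7.3 kg.
Tool frame: the origin (TCP) lies between the finger pads; the fingertips stand 22 mm ahead of it and the grasp point (between the pads) lies 3 mm ahead of it; z points along the fingers, x is the direction in which the jaws open and shut, and the axes are right-handed (so a half turn about z gives the same grasp; the last joint's range is limited). The gripper opens to 92 mm and grips with 3 to 60 N. Pads are 19 mm wide; open, the fingers measure 130 mm over their backs; the gripper's body (75 mm by 190 mm) begins 47 mm behind the grasp point.
Start: joints at [-1.458, 0.342, 1.524, -0, 1.275, -0.146], TCP at [134.38, -507.528, 248.741] pointing down, gripper open.
Joint ranges: [-2.53, 2.53], [-0.77, 2.02], [0.04, 2.7], [-1, 4.14], [0.28, 2.66], [-3.11, 3.11]. Speed limits (rad/s): [2.57, 2.57, 3.14, 3.14, 3.14, 3.14].

### API

Orientations are given as [roll, pitch, yaw] about the fixed x, y, z axes, in that order (R = Rz(yaw) Ry(pitch) Rx(roll)).
In Python, from plant import * gives the robot as it stands. The module is installed in compiled form; this text tells all that it offers.
- The arm moves only by the shell command python3 -m handwheel 'ROWS' [OPENING]. ROWS is a JSON object of lists of equal length, an entry for each row: "translation": the shift along the world's x, y, z in units of 15 cm (1.0 is 15 cm), a list of three; "twist": the turn about the world's z in units of 90 degrees (1.0 is 90 degrees). In form: {"translation": [[tx, ty, tz], ...], "twist": [twist, ...]}. A call has exactly 8 rows; each row shifts and turns the pose as measured when the row begins; what a row does not reach is not made up. A row lasts 1/8 s, in which the tool goes at most 62.5 mm and 10.7 degrees, less where a joint would pass 70% of its speed; a pose out of reach is approached as far as the arm can. A call with a number of a shift or a turn outside -1 to 1 is refused whole. A call with a gripper value outside its range is refused whole. OPENING is the closure in counts, from 0 (fully open) to 255 (shut), set as the call begins (- or left out, the last holds). The fingers move at their own pace and stop on an object; the grip force is fixed at half the most. Time passes only in rows, so rows that do not move let the fingers close, or fill a call up. It gives the time, the measured TCP pose, the force and the opening at its end, in the units of the state.
- get_obs(): the state, without advancing time (a new reading comes with each control period).
- capture(name): name is "scene" or "top" or "wrist"; returns a dict with "img" (400x640x3 uint8, red, green, blue), "vertical_fov" (degrees; the focal length in pixels is half the picture's height over the tangent of half this angle, whatever the lens; pixels are square), "cx", "cy" (the principal point, pixels), "world_from_camera" (4x4, takes a point from camera to world coordinates). Camera axes: x right, y up, looking along -z (the intrinsics and any distortion apply to the point x, -y, -z); pixel columns grow to the right and rows downward; lengths in mm; the calibration is good to about 2 mm. A picture is of the moment at which its call begins. There is no depth.
- close_job(): hands the job in, once; it reports no verdict.
Trained networks look in the newest picture that a camera, given by its name, has taken for a name from the list of things; names that differ only in an ending like _2 or _b are one class to them, and where a whole thing is asked for, a point or a joint stands for the part that bears it (a point fixed in the world has none). Each returns a list of dicts, best first, with "score" (0 to 1); they miss things now and then, are a little off and sometimes report something else, mostly with a low value. They report only what shows in the picture. A call takes as long as a camera call.
- search_frame(camera, label): "position" ([x, y, z] in mm, in the coordinates of the camera as it stood for that picture, good to about 4 mm: the middle of the surface that is visible of it).
- spot_point(camera, label): "position" ([x, y, z] in mm, in the coordinates of the camera as it stood for that picture, good to about 4 mm: a listed point, or the origin of a listed thing).
The state is a dict: "time": time; "joint_positions": joint angles; "dq": joint speeds; "tau": joint torques, N m; "tool_pos": TCP position; "tcp_rot": TCP orientation; "contact_force": force on the tool from outside, world axes, zero at the start; "moment": the same for the moment, N m; "grip_width": finger opening in mm.
Only numpy, scipy, OpenCV 4.12 (cv2) and the standard library are available. Lean on these libraries where they do the work, as an engineer would, in place of code of your own. Each camera call takes 0.05 s, during which the arm holds its last target.

## Working session

There is one attempt and no reset: what is moved stays moved. The work goes in short steps, Python scripts to look and compute and a shell command to move; the robot and the scene stay as the last step left them, time stands still between calls to the robot, and variables do not carry over. Pictures are saved under pics/ and viewed, and the job is handed in when it is done.

```bash
mkdir -p pics
cat > h.py <<'E'
from plant import *
import numpy as np, cv2
def snap(cam,fn=None):
    c=capture(cam)
    if fn: cv2.imwrite('pics/'+fn,c['img'][:,:,::-1])
    return c
def w(c,p): return (np.array(c['world_from_camera'])@np.r_[p,1])[:3]
E
python3 - <<'E'
from h import *
o=get_obs(); print({k:np.round(v,3) for k,v in o.items()})
for cam in ['scene','top','wrist']:
    c=snap(cam,cam+'0.png'); print(cam,c.keys(),c['vertical_fov'],c['cx'],c['cy'],np.round(c['world_from_camera'],3).tolist())
    for l in ['scanner_center','scanner_nose','scanner','mat','card_label','carousel_base','carousel_handle','marked_jar','front_spot']:
        try:
            for r in spot_point(cam,l)[:2]: print(l,np.round(w(c,r['position'])),round(r['score'],2))
        except Exception as e: print(l,e)
print(get_obs()['time'])
E
```

```text
{'time': np.float64(0.0), 'joint_positions': array([-1.458,  0.343,  1.525, -0.   ,  1.275, -0.146]), 'dq': array([ 0.002, -0.   ,  0.001,  0.001, -0.001,  0.   ]), 'tau': array([-2.0000e-03, -4.3125e+01, -2.4422e+01,  7.2000e-02,  5.6000e-02,
       -0.0000e+00]), 'tool_pos': array([ 134.321, -507.127,  248.037]), 'tcp_rot': array([-3.141e+00,  2.000e-03, -1.312e+00]), 'contact_force': array([ 0.926, -0.432, -0.39 ]), 'moment': array([-0.04 ,  0.001, -0.008]), 'grip_width': np.float64(91.781)}
scene dict_keys(['img', 'vertical_fov', 'cx', 'cy', 'world_from_camera']) 50.29544974844931 316.0766061442153 195.5571736899371 [[-0.871, 0.338, -0.356, 120.921], [-0.49, -0.615, 0.618, 670.898], [-0.01, 0.713, 0.701, 941.95], [0.0, 0.0, 0.0, 1.0]]
scanner_center [ 428. -325.   13.] 0.9
scanner_nose [ 451. -257.   21.] 0.86
scanner [392.  35.   2.] 0.28
mat [ 427. -321.   -1.] 0.9
card_label [606. -18.  91.] 0.95
carousel_base [512. 220.   1.] 0.81
carousel_handle [511. 218. 159.] 0.58
marked_jar [454. 169.  92.] 0.67
marked_jar [389.  33.  -1.] 0.66
front_spot [435. 241.  17.] 0.79
top dict_k
[... 165 characters left out ...]
.006, -41.734], [0.006, 0.155, 0.988, 1004.393], [0.0, 0.0, 0.0, 1.0]]
scanner_center [ 427. -327.   21.] 0.63
scanner_nose [ 451. -258.   23.] 0.95
scanner_nose [ 425. -328.   -4.] 0.5
scanner [ 425. -327.    6.] 0.94
mat [ 425. -327.    1.] 0.95
mat [701.  51.  -1.] 0.59
carousel_base [511. 216.   2.] 0.61
carousel_handle [511. 212. 163.] 0.71
carousel_handle [436. 238.  24.] 0.39
marked_jar [453. 168.  96.] 0.82
front_spot [436. 239.  23.] 0.77
wrist dict_keys(['img', 'vertical_fov', 'cx', 'cy', 'world_from_camera']) 66.21203896690585 316.0878700230246 200.8468201623576 [[0.257, 0.922, 0.29, 214.295], [-0.967, 0.245, 0.077, -485.453], [0.0, -0.3, 0.954, 384.151], [0.0, 0.0, 0.0, 1.0]]
1.5
```

View pics/scene0.png

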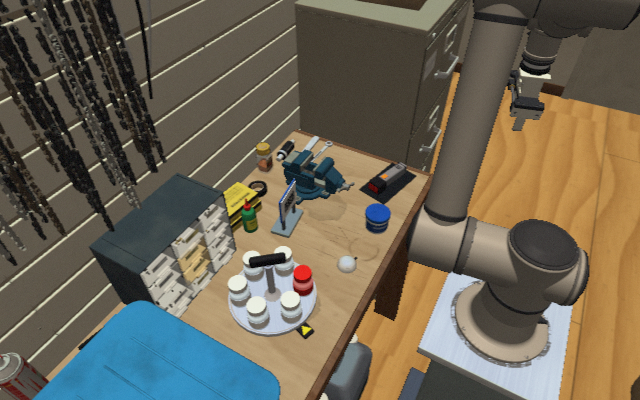

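View pics/top0.png

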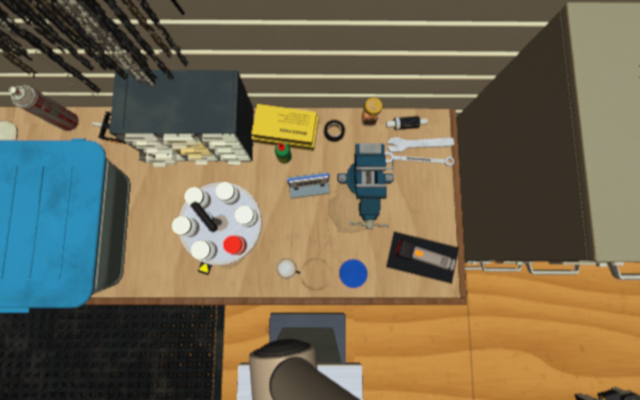

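View pics/wrist0.png

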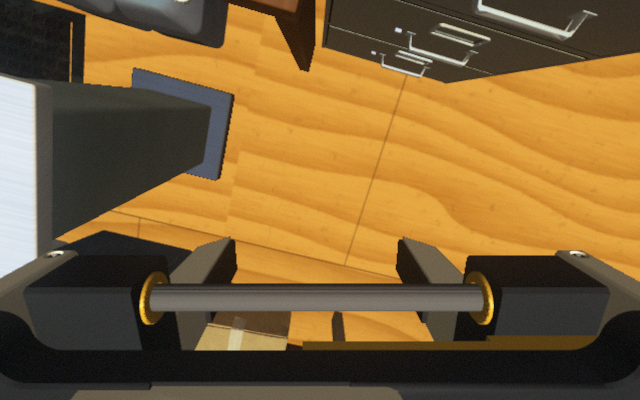

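The scene view shows the red lid at (302,278) px, the T-handle at (267,260), the card at (290,205), and the scanner on its mat at (388,182). The networks' points from the two cameras agree within about 4 mm. I'm moving over the scanner.

```bash
python3 -m handwheel '{"translation": [[0.24,0.15,-0.03],[0.24,0.15,-0.03],[0.24,0.15,-0.03],[0.24,0.15,-0.03],[0.24,0.15,-0.03],[0.24,0.15,-0.03],[0.24,0.15,-0.03],[0.24,0.15,-0.03]],"twist":[0.078,0.078,0.078,0.078,0.078,0.078,0.078,0.078]}' 0
python3 - <<'E'
from h import *
c=snap('wrist','w1.png'); print(np.round(c['world_from_camera'],3).tolist())
for i in range(1):
    for l in ['scanner_center','scanner_nose','mat','scanner']:
        for r in spot_point('wrist',l)[:2]: print(l,np.round(w(c,r['position']),1),round(r['score'],2))
o=get_obs();print(o['tool_pos'],o['tcp_rot'],o['joint_positions'],o['time'])
E
```

```text
time: 2.5
tool_pos: [428.5, -323.7, 212.4]
tcp_rot: [3.14, -0.004, -0.306]
contact_force: [0.2, 0.2, -0.0]
grip_width: 91.8
[[0.954, 0.288, 0.087, 453.617], [-0.301, 0.909, 0.289, -244.273], [0.005, -0.302, 0.953, 347.671], [0.0, 0.0, 0.0, 1.0]]
scanner_center [ 430.6 -328.2   18.1] 0.76
scanner_nose [ 450.  -259.3   26.1] 0.8
mat [ 423.8 -329.    -2.9] 0.87
scanner [ 427.4 -325.2    3.6] 0.66
[ 426.99524079 -324.66787232  212.38678453] [ 3.14000659e+00 -2.84598997e-03 -3.11188413e-01] [-7.92961616e-01  3.92638582e-01  1.55258574e+00 -9.34216766e-05
  1.19311139e+00 -4.81736637e-01] 2.75
```

View pics/w1.png

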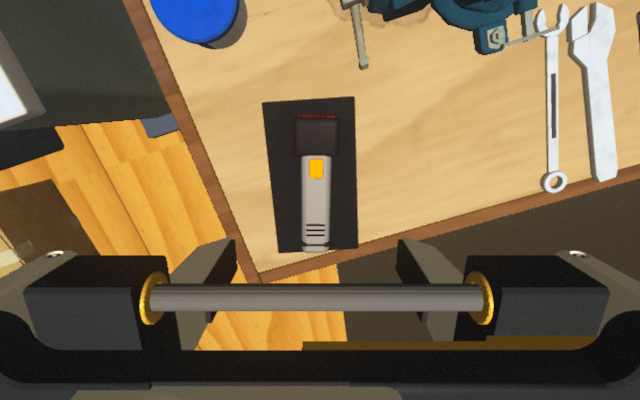

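The scanner is centred at column 316, with its tail at row 249 and its nose at row 117. The mat corners are at (263,103), (354,97), (358,247) and (277,252). I'll back-project these pixels to planes.

```bash
cat >> h.py <<'E'
def ray(c,u,v,z):
    f=200/np.tan(np.radians(c['vertical_fov']/2)); M=np.array(c['world_from_camera'])
    d=M[:3,:3]@np.array([(u-c['cx'])/f,-(v-c['cy'])/f,-1]); o=M[:3,3]
    return o+d*(z-o[2])/d[2]
def pix(c,p):
    f=200/np.tan(np.radians(c['vertical_fov']/2)); M=np.linalg.inv(np.array(c['world_from_camera']))
    q=(M@np.r_[p,1])[:3]; return c['cx']+f*q[0]/-q[2], c['cy']-f*q[1]/-q[2]
E
python3 - <<'E'
from h import *
c=snap('wrist'); t=snap('top')
im=c['img'][80:270,230:390,::-1]; cv2.imwrite('pics/w1c.png',cv2.resize(im,None,fx=3,fy=3,interpolation=cv2.INTER_CUBIC))
for n,u,v,z in [('mat',263,103,3),('mat',354,97,3),('mat',358,247,3),('mat',277,252,3),('barrelL',303,156,39),('barrelR',331,156,39),('tailL',303,243,39),('tailR',328,243,39),('noseL',296,116,40),('noseR',337,116,40)]:
    print(n,np.round(ray(c,u,v,z),1))
im=t['img'][225:290,380:465,::-1]; cv2.imwrite('pics/t1c.png',cv2.resize(im,None,fx=7,fy=7,interpolation=cv2.INTER_CUBIC))
E
```

```text
mat [ 400.  -227.8    3. ]
mat [ 494.4 -251.7    3. ]
mat [ 451.5 -422.7    3. ]
mat [ 353.8 -398.4    3. ]
barrelL [ 425.8 -289.6   39. ]
barrelR [ 452.7 -298.3   39. ]
tailL [ 395.2 -380.9   39. ]
tailR [ 421.4 -389.3   39. ]
noseL [ 431.7 -250.6   40. ]
noseR [ 469.5 -262.7   40. ]
```

View pics/w1c.png

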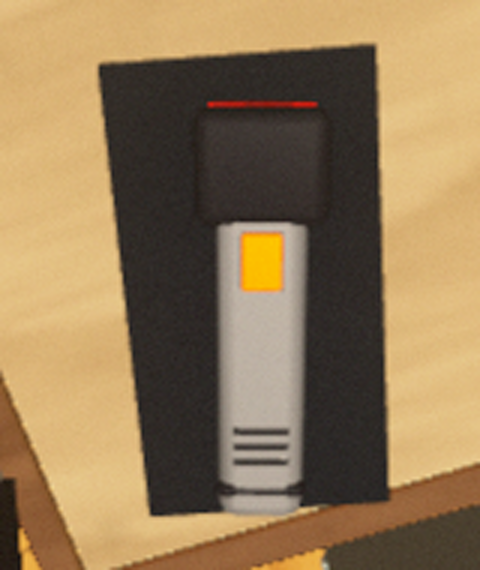

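View pics/t1c.png

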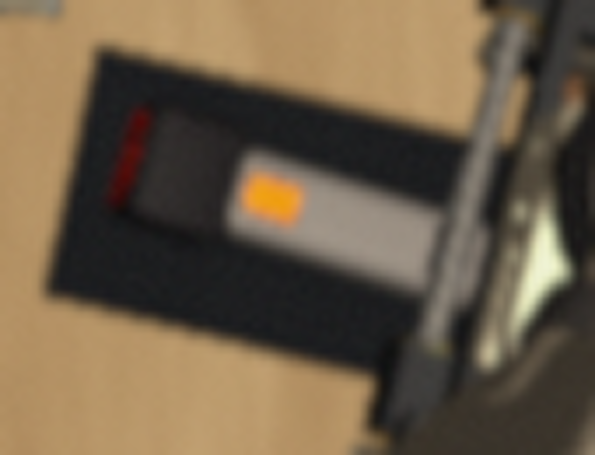

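Measured: scanner centre (427,−327), yaw 71.6°. Mat centre (425,−325), yaw 75.4°. The sizes check out: mat 97×176 mm against 100×180. Descending.

```bash
python3 -m handwheel '{"translation": [[0,-0.01,-0.15],[0,-0.007,-0.15],[0,0,-0.15],[0,0,-0.15],[0,0,-0.15],[0,0,-0.15],[0,0,-0.15],[0,0,-0.15]],"twist":[-0.008,0,0,0,0,0,0,0]}' 0
python3 -c "
from h import *
o=get_obs();print(o['tool_pos'],o['tcp_rot'],o['contact_force'])"
```

```text
time: 3.85
tool_pos: [420.7, -336.9, 31.9]
tcp_rot: [3.135, -0.011, -0.345]
contact_force: [-0.8, 0.0, 0.0]
grip_width: 91.8
[ 420.68060827 -336.85085931   31.85719708] [ 3.13461073 -0.01147543 -0.34542736] [-0.81452931  0.03751449  0.03150676]
```

```bash
python3 -m handwheel '{"translation": [[0.02,0.03,-0.01],[0.02,0.03,-0.01],[0,0,0],[0,0,0],[0,0,0],[0,0,0],[0,0,0],[0,0,0]],"twist":[0.014,0,0,0,0,0,0,0]}' 0
python3 -c "
from h import *
for i in range(4):
  o=get_obs();print(o['tool_pos'],o['tcp_rot'],o['contact_force']);capture('top')"
```

```text
time: 4.85
tool_pos: [426.4, -329.4, 31.0]
tcp_rot: [3.133, -0.014, -0.326]
contact_force: [-0.7, -1.3, 0.0]
grip_width: 92.0
[ 426.44541796 -329.36079313   31.04485612] [ 3.13327279 -0.01375334 -0.32557297] [-0.650597   -1.25807453  0.02261058]
[ 426.44311437 -329.38858199   31.03777643] [ 3.13328558 -0.01377645 -0.32568695] [-0.34400702 -0.20961516  0.12384848]
[ 426.4063077  -329.36405869   31.00254239] [ 3.13331246 -0.01368126 -0.32566192] [ 0.27742006 -0.01334474 -0.345348  ]
[ 426.43929167 -329.34758272   31.02501762] [ 3.13333202 -0.01372472 -0.32562208] [-1.26932716 -0.25815416  0.09007286]
```

```bash
python3 -m handwheel '{"translation": [[0,0,-0.005],[0,0,0],[0,0,0],[0,0,0],[0,0,0],[0,0,0],[0,0,0],[0,0,0]],"twist":[0,0,0,0,0,0,0,0]}' 255
python3 -c "
from h import *
o=get_obs();print(o['tool_pos'],o['tcp_rot'],o['contact_force'])"
```

```text
time: 6.05
tool_pos: [426.3, -329.3, 30.2]
tcp_rot: [3.133, -0.013, -0.325]
contact_force: [0.6, 0.2, 0.9]
grip_width: 31.7
[ 426.3448731  -329.33502846   30.1746377 ] [ 3.13332451 -0.01345082 -0.32547157] [0.63890425 0.19264738 0.91403925]
```

```bash
python3 -m handwheel '{"translation": [[0,0,0.05],[0,0,0.1],[0,0,0.18],[0,0.0,0.18],[-0.03,0.1,0.18],[-0.03,0.15,0.18],[-0.03,0.15,0.18],[-0.03,0.15,0.15]],"twist":[0,0,0,0,0,0,0,0]}' 255
python3 -c "
from h import *
o=get_obs();print(o['tool_pos'],o['tcp_rot'],o['contact_force'])
c=snap('wrist','w2.png');snap('scene','s2.png')
"
```

```text
time: 7.05
tool_pos: [407.0, -245.0, 220.6]
tcp_rot: [3.133, -0.016, -0.328]
contact_force: [0.1, 0.3, -0.5]
grip_width: 32.0
[ 406.96388766 -244.9642831   220.57890743] [ 3.13281697 -0.01554943 -0.32774732] [ 0.13275386  0.31308213 -0.49761389]
```

View pics/w2.png

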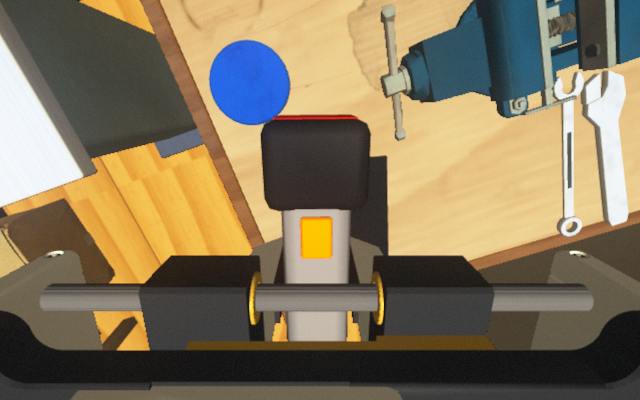

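View pics/s2.png

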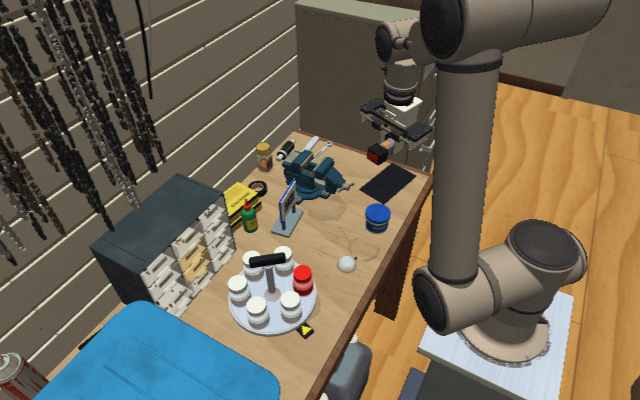

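The scanner is gripped square and the mat is empty. Next I swing high to in front of the card.

```bash
python3 -m handwheel '{"translation": [[0,0.17,0],[0,0.17,0],[0,0.17,0],[0,0.17,0],[0,0.17,0],[0,0.17,0],[0,0.17,0],[0,0.15,0]],"twist":[-0.086,-0.086,-0.086,-0.086,-0.086,-0.086,-0.086,-0.086]}' 255
python3 - <<'E'
from h import *
o=get_obs();print(o['tool_pos'],o['tcp_rot'],o['contact_force'])
for cam,fn in [('wrist','w3.png'),('scene','s3.png'),('top','t3.png')]:
    c=snap(cam,fn)
    if cam!='top':
        im=c['img'][:,:,::-1]
    for l in ['card_label','scanner_nose','scanner_center']:
        for r in spot_point(cam,l)[:2]: print(cam,l,np.round(w(c,r['position']),1),round(r['score'],2))
    print([np.round(pix(c,p)) for p in [(606,-18,95),(511,216,160)]])
    if cam=='scene': cv2.imwrite('pics/s3c.png',cv2.resize(c['img'][160:260,240:340,::-1],None,fx=6,fy=6,interpolation=cv2.INTER_CUBIC))
    if cam=='top': cv2.imwrite('pics/t3c.png',cv2.resize(c['img'][150:230,260:360,::-1],None,fx=7,fy=7,interpolation=cv2.INTER_CUBIC))
E
```

```text
time: 8.15
tool_pos: [407.5, -42.5, 221.1]
tcp_rot: [3.13, -0.022, -1.446]
contact_force: [0.2, 0.3, -1.3]
grip_width: 32.3
[407.53299836 -42.54297938 221.12037532] [ 3.12964954 -0.02159367 -1.44578789] [ 0.24411224  0.26457355 -1.25191773]
wrist scanner_nose [480.9 -33.2 215.4] 0.56
wrist scanner_nose [407.9 -41.2 198.2] 0.56
wrist scanner_center [410.7 -43.  209.2] 0.89
[array([314., -76.]), array([-137.,    1.])]
scene scanner_nose [482.4 -33.2 214.4] 0.92
scene scanner_center [406.9 -42.5 207.7] 0.61
scene scanner_center [701.4  47.5   0.9] 0.36
[array([289., 201.]), array([268., 260.])]
top card_label [482.3 -33.7 213.1] 0.67
top card_label [604.3 -22.9  98.1] 0.55
top scanner_nose [481.6 -34.1 211.2] 0.64
[array([307., 183.]), array([204., 217.])]
```

View pics/w3.png

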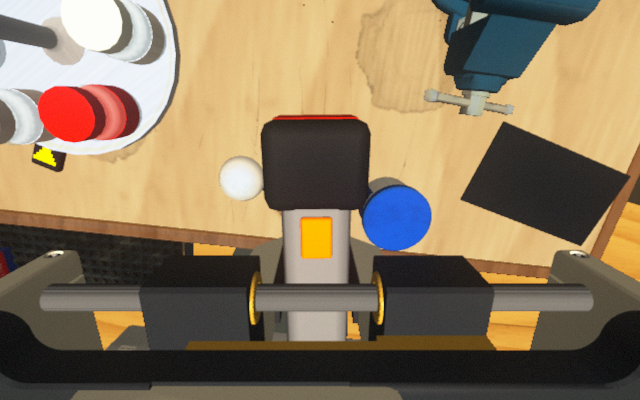

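View pics/s3c.png

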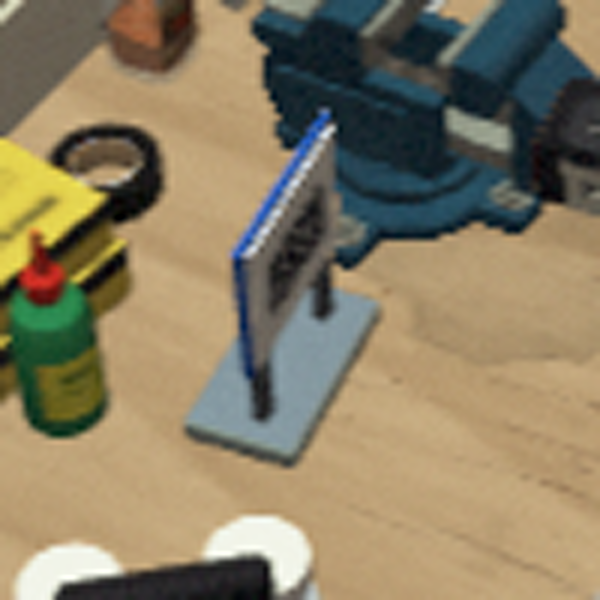

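View pics/t3c.png

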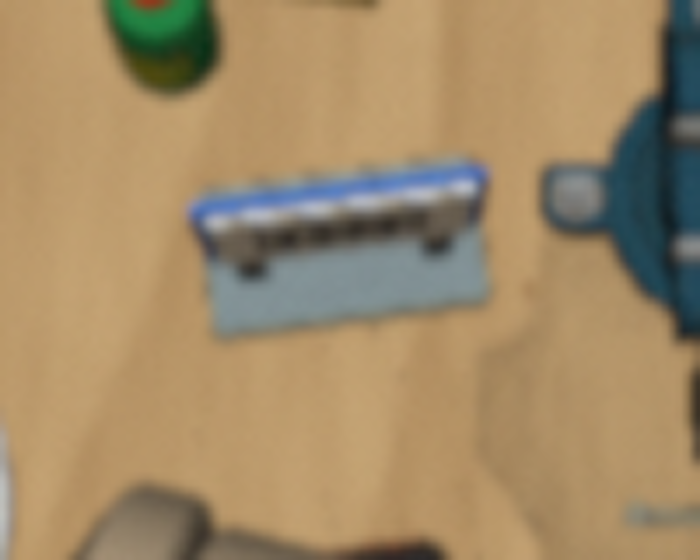

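The card faces the robot. In the top crop its white top edge runs from (207,222) to (478,183), a tilt of about 8°. I'll back-project for centre and yaw.

Run:
```python
from h import *
t=snap('top');s=snap('scene')
def pr(n,a,b): 
    d=a-b; print(n,np.round(a),np.round(b),'mid',np.round((a+b)/2,1),'len',round(np.linalg.norm(d),1),'yaw',round(np.degrees(np.arctan2(-d[0],d[1])),2))
pr('top edge',ray(t,289.6,181.7,132),ray(t,328.3,176.1,132))
pr('blue back',ray(t,260+190/7,150+208/7,132),ray(t,260+485/7,150+170/7,132))
pr('foot',ray(t,290.7,198.1,8),ray(t,330,192.9,8))
pr('scene topedge',ray(s,240+240/6,160+256/6,132),ray(s,240+333/6,160+129/6,132))
pr('scene foot front',ray(s,240+293/6,160+460/6,8),ray(s,240+380/6,160+310/6,8))
print('scene barcode',ray(s,240+297/6,160+243/6,95), 'top barcode',ray(t,260+345/7,150+232/7,95))
for i in range(2):
  for cam in ['scene','top']:
    c=snap(cam)
    for l in ['card_label']:
        for r in spot_point(cam,l)[:2]: print(cam,l,np.round(w(c,r['position']),1),round(r['score'],2))
```

```text
top edge [600.  23. 132.] [614. -70. 132.] mid [607.1 -23.7 132. ] len 94.2 yaw 8.63
blue back [605.  29. 132.] [619. -73. 132.] mid [611.8 -21.9 132. ] len 102.4 yaw 7.73
foot [581.  28.   8.] [596. -79.   8.] mid [588.2 -25.2   8. ] len 108.3 yaw 7.85
scene topedge [603.  28. 132.] [610. -63. 132.] mid [606.2 -17.9 132. ] len 91.4 yaw 4.43
scene foot front [581.  31.   8.] [594. -73.   8.] mid [587.3 -20.6   8. ] len 105.0 yaw 7.42
scene barcode [605.88966637 -21.71483571  95.        ] top barcode [604.39075493 -23.73967378  95.        ]
scene card_label [608.4 -19.8  92.5] 0.62
top card_label [607.4 -20.6  98.5] 0.55
scene card_label [607.9 -21.   92.1] 0.63
top card_label [606.1 -20.3  97.3] 0.7
```

```bash
python3 -m handwheel '{"translation": [[0.04,0,-0.12],[0.04,0,-0.12],[0.04,0,-0.12],[0.04,0,-0.12],[0.04,0,-0.12],[0.04,0,-0.12],[0.04,0,-0.05],[0.02,0,0]],"twist":[0.006,0,0,0,0,0,0,0]}' 255
python3 -c "
from h import *
o=get_obs();print(o['tool_pos'],o['tcp_rot'],o['contact_force'])"
```

```text
time: 10.25
tool_pos: [454.9, -43.0, 103.2]
tcp_rot: [3.133, -0.023, -1.431]
contact_force: [-0.2, 0.4, -2.5]
grip_width: 32.2
[454.88776337 -42.99234172 103.17396826] [ 3.13255678 -0.02278075 -1.43067251] [-0.2220841   0.42356037 -2.49075438]
```

```bash
python3 -m handwheel '{"translation": [[-0.018,0,0.0],[0,0,0],[0,0,0],[0,0,0],[0,0,0],[0,0,0],[0,0,0],[0,0,0]],"twist":[-0.002,0,0,0,0,0,0,0]}' 255
python3 - <<'E'
from h import *
o=get_obs();print(o['tool_pos'],o['tcp_rot'],o['contact_force'])
for cam,fn in [('scene','s4.png'),('top','t4.png'),('wrist','w4.png')]:
    c=snap(cam,fn)
    for l in ['card_label','scanner_nose','scanner_center']:
        for r in spot_point(cam,l)[:2]: print(cam,l,np.round(w(c,r['position']),1),round(r['score'],2))
    if cam=='scene': cv2.imwrite('pics/s4c.png',cv2.resize(c['img'][160:260,260:380,::-1],None,fx=6,fy=6,interpolation=cv2.INTER_CUBIC))
    if cam=='top': cv2.imwrite('pics/t4c.png',cv2.resize(c['img'][150:250,260:360,::-1],None,fx=6,fy=6,interpolation=cv2.INTER_CUBIC))
E
```

```text
time: 11.25
tool_pos: [452.7, -43.2, 105.1]
tcp_rot: [3.136, -0.024, -1.434]
contact_force: [-0.4, 0.1, -1.4]
grip_width: 31.7
[452.6874979  -43.17982789 105.07260739] [ 3.13556164 -0.02404644 -1.43402524] [-0.41157298  0.09458055 -1.43644094]
scene card_label [606.6 -21.3  93.7] 0.93
scene card_label [455.2 -44.6  77.7] 0.72
scene scanner_nose [530.2 -31.   96.2] 0.84
scene scanner_nose [453.  169.7  91.4] 0.39
scene scanner_center [456.9 -42.1  89.4] 0.69
top card_label [607.3 -18.5  96.1] 0.59
wrist scanner_nose [525.2 -31.8  99.9] 0.86
wrist scanner_center [453.2 -40.3  91.4] 0.72
```

View pics/s4c.png

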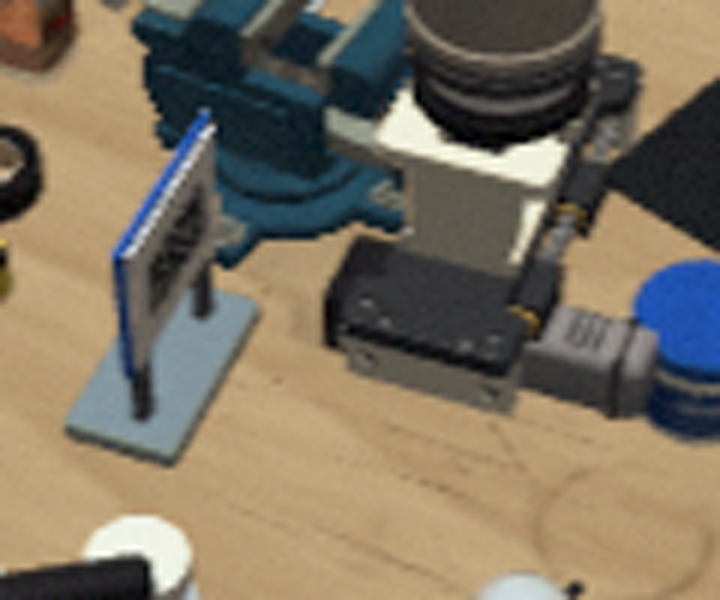

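View pics/t4c.png

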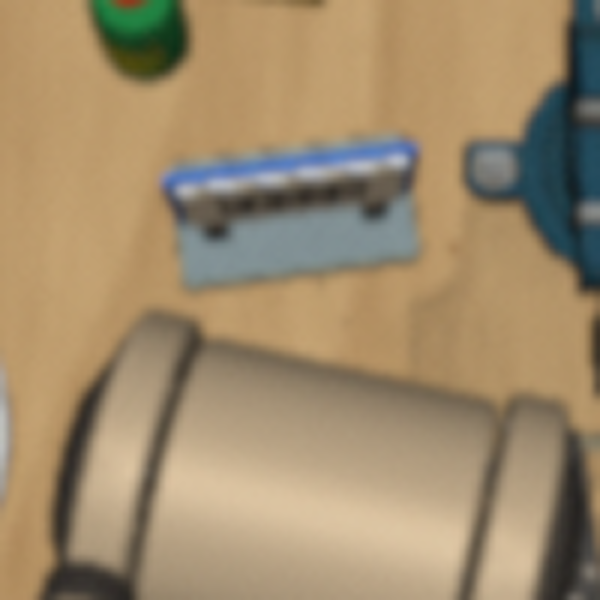

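View pics/w4.png

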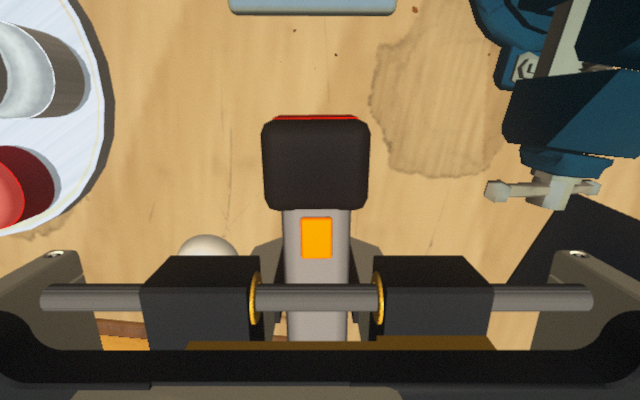

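Run:
```python
from h import *
c=snap('wrist')
g=c['img'][:40,:,:].astype(int); 
a=ray(c,229,10,8);b=ray(c,396,12,8);a2=ray(c,232,14,4);b2=ray(c,393,14,4)
for p,q in((a,b),(a2,b2)): d=p-q;print(p,q,(p+q)/2,np.linalg.norm(d),np.degrees(np.arctan2(-d[0],d[1])))
print('scanner centreline',ray(c,316,120,112),ray(c,316,200,112))
o=get_obs();print(o['tool_pos'],o['time'])
```

```text
[585.22718792  31.62725084   8.        ] [599.88852132 -78.07792781   8.        ] [592.55785462 -23.22533849   8.        ] 110.68053541953566 7.612077501339099
[584.0204747   30.54210251   4.        ] [599.54850588 -77.17650396   4.        ] [591.78449029 -23.31720072   4.        ] 108.83206297647159 8.202888264822057
scanner centreline [528.6400509  -31.52100833 112.        ] [495.03267448 -36.16321085 112.        ]
[452.70113948 -43.19072524 105.10383475] 11.9
```

Nose at (529,−31), aim line passes within 1 mm of the label. Trim 2 mm down, then hold for 3 s.

```bash
python3 -m handwheel '{"translation": [[0,0,-0.012],[0,0,0],[0,0,0],[0,0,0],[0,0,0],[0,0,0],[0,0,0],[0,0,0]],"twist":[0,0,0,0,0,0,0,0]}' 255
for i in 1 2; do python3 -m handwheel '{"translation": [[0,0,0],[0,0,0],[0,0,0],[0,0,0],[0,0,0],[0,0,0],[0,0,0],[0,0,0]],"twist":[0,0,0,0,0,0,0,0]}' 255;done
```

```text
time: 12.9
tool_pos: [452.7, -43.2, 103.2]
tcp_rot: [3.136, -0.024, -1.434]
contact_force: [-0.5, -0.8, -1.1]
grip_width: 32.1
time: 13.9
tool_pos: [452.7, -43.2, 103.2]
tcp_rot: [3.136, -0.024, -1.434]
contact_force: [-0.4, 1.3, -0.9]
grip_width: 31.8
time: 14.9
tool_pos: [452.7, -43.2, 103.2]
tcp_rot: [3.136, -0.024, -1.434]
contact_force: [-0.4, 0.2, -0.2]
grip_width: 31.9
```

```bash
python3 -m handwheel '{"translation": [[0,0,0],[0,0,0],[0,0,0],[0,0,0],[0,0,0],[0,0,0],[0,0,0],[0,0,0]],"twist":[0,0,0,0,0,0,0,0]}' 255
```

```text
time: 15.9
tool_pos: [452.7, -43.2, 103.2]
tcp_rot: [3.136, -0.024, -1.434]
contact_force: [-0.9, -0.0, -1.3]
grip_width: 31.8
```

```bash
python3 -m handwheel '{"translation": [[-0.04,0,0.08],[-0.04,0,0.12],[-0.04,0,0.12],[-0.04,0,0.12],[-0.04,0,0.12],[-0.04,0,0.12],[-0.04,0,0.08],[-0.02,-0.05,0]],"twist":[0,0,0,0,0,0,0,0]}' 255
python3 -m handwheel '{"translation": [[0,-0.16,0],[0,-0.17,0],[0,-0.17,0],[0,-0.17,0],[0,-0.17,0],[0,-0.17,0],[0,-0.17,0],[0,-0.17,0]],"twist":[0.086,0.09,0.09,0.09,0.09,0.09,0.09,0.09]}' 255
python3 -c "
from h import *
o=get_obs();print(o['tool_pos'],o['tcp_rot'],o['contact_force'])"
```

```text
time: 16.9
tool_pos: [403.4, -50.4, 225.1]
tcp_rot: [3.138, -0.025, -1.433]
contact_force: [1.0, -0.3, -1.9]
grip_width: 32.1
time: 17.9
tool_pos: [398.8, -260.1, 220.3]
tcp_rot: [3.136, -0.017, -0.271]
contact_force: [1.0, -0.5, -2.0]
grip_width: 31.7
[ 398.79237531 -260.14562115  220.29197505] [ 3.1362165  -0.01746995 -0.27053804] [ 1.00253022 -0.46599385 -1.96890521]
```

```bash
python3 -m handwheel '{"translation": [[0.05,-0.12,0],[0.05,-0.12,-0.1],[0.05,-0.12,-0.17],[0.03,-0.04,-0.17],[0,0,-0.17],[0,0,-0.17],[0,0,-0.17],[0,0,-0.05]],"twist":[0,0,0,0,0,0,0,0]}' 255
python3 -c "
from h import *
o=get_obs();print(o['tool_pos'],o['tcp_rot'],o['contact_force'])"
```

```text
time: 18.9
tool_pos: [421.1, -326.3, 59.9]
tcp_rot: [3.139, -0.01, -0.274]
contact_force: [0.7, 0.1, -0.3]
grip_width: 31.9
[ 421.08627817 -326.29006312   59.90119727] [ 3.13885686 -0.01011864 -0.2737394 ] [ 0.73441236  0.08100731 -0.30764842]
```

```bash
python3 -m handwheel '{"translation": [[0.015,0,-0.035],[0.01,0,-0.035],[0,0,-0.035],[0,0,-0.035],[0,0,-0.025],[0,0,-0.015],[0,0,0],[0,0,0]],"twist":[0,0,0,0,0,0,0,0]}' 255
```

```text
time: 19.9
tool_pos: [425.8, -327.5, 33.1]
tcp_rot: [3.137, -0.013, -0.274]
contact_force: [0.8, 0.2, -1.4]
grip_width: 31.7
```

```bash
python3 -m handwheel '{"translation": [[0,0,-0.011],[0,0,-0.009],[0,0,0],[0,0,0],[0,0,0],[0,0,0],[0,0,0],[0,0,0]],"twist":[0,0,0,0,0,0,0,0]}' 255
```

```text
time: 20.9
tool_pos: [426.0, -327.7, 30.3]
tcp_rot: [3.137, -0.014, -0.274]
contact_force: [-0.1, -0.4, -0.1]
grip_width: 31.9
```

```bash
python3 -m handwheel '{"translation": [[0,0,-0.004],[0,0,0],[0,0,0],[0,0,0],[0,0,0],[0,0,0],[0,0,0],[0,0,0]],"twist":[0,0,0,0,0,0,0,0]}' -
python3 -m handwheel '{"translation": [[0,0,0],[0,0,0],[0,0,0],[0,0,0],[0,0,0],[0,0,0],[0,0,0.03],[0,0,0.05]],"twist":[0,0,0,0,0,0,0,0]}' 0
python3 -m handwheel '{"translation": [[0,0,0.1],[0,0,0.17],[0,0,0.2],[0,0,0.25],[0,0,0.25],[-0.03,0.1,0.25],[-0.05,0.2,0.1],[-0.05,0.25,0]],"twist":[0,0,0,0,0,0,0,0]}' 0
python3 - <<'E'
from h import *
o=get_obs();print(o['tool_pos'],o['tcp_rot'],o['contact_force'],o['joint_positions'])
c=snap('wrist','w5.png')
for l in ['scanner_center','scanner_nose','mat']:
    for r in spot_point('wrist',l)[:1]: print(l,np.round(w(c,r['position']),1),round(r['score'],2))
E
```

```text
time: 21.9
tool_pos: [426.0, -327.7, 30.2]
tcp_rot: [3.137, -0.014, -0.274]
contact_force: [-0.8, 0.8, 0.9]
grip_width: 32.1
time: 22.9
tool_pos: [425.9, -327.7, 42.3]
tcp_rot: [3.137, -0.013, -0.274]
contact_force: [0.9, -0.1, 0.5]
grip_width: 91.7
time: 23.9
tool_pos: [406.0, -244.9, 255.8]
tcp_rot: [3.132, -0.023, -0.276]
contact_force: [-0.4, 0.4, -0.6]
grip_width: 92.2
[ 405.96009931 -244.94458135  255.82702317] [ 3.1321627  -0.02263173 -0.27646062] [-0.43546138  0.41359631 -0.60621254] [-7.05263417e-01  2.29502732e-01  1.66262261e+00  8.84970223e-04
  1.22496415e+00 -4.28985868e-01]
scanner_center [ 430.9 -324.3   17.2] 0.69
scanner_nose [ 446.3 -257.6   23.4] 0.67
mat [ 424.5 -328.    -2. ] 0.71
```

View pics/w5.png

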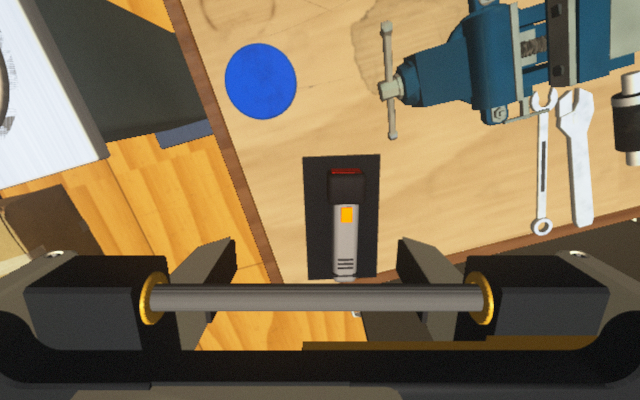

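The scanner lies inside the mat outline at (345,225) px and is released. Next is the carousel.

```bash
python3 -m handwheel '{"translation": [[0.04,0.3,0.02],[0.04,0.3,0],[0.04,0.3,0],[0.04,0.3,0],[0.04,0.3,0],[0.04,0.3,0],[0.04,0.3,0],[0.03,0.2,0]],"twist":[-0.047,-0.047,-0.047,-0.047,-0.047,-0.047,-0.047,-0.047]}' 0
python3 - <<'E'
from h import *
o=get_obs();print(o['tool_pos'],o['tcp_rot'],o['contact_force'],o['joint_positions'])
for cam,fn in [('wrist','w6.png'),('scene','s6.png'),('top','t6.png')]:
  c=snap(cam,fn)
  for l in ['carousel_handle','marked_jar','front_spot','carousel_base']:
    for r in spot_point(cam,l)[:1]: print(cam,l,np.round(w(c,r['position']),1),round(r['score'],2))
E
```

```text
time: 25.1
tool_pos: [457.8, 101.5, 258.8]
tcp_rot: [3.132, -0.025, -0.896]
contact_force: [0.3, 0.5, 1.4]
grip_width: 92.0
[457.77955759 101.50467013 258.81300559] [ 3.13205352 -0.02506942 -0.89632752] [0.33224878 0.53403533 1.37460176] [ 0.07118902  0.22935578  1.65424352 -0.02744115  1.25173758  0.97616264]
wrist carousel_handle [512.6 215.3 156.9] 0.88
wrist marked_jar [455.4 166.2  91.1] 0.89
wrist front_spot [444.  243.3  25.9] 0.8
wrist carousel_base [513.2 213.6  -0.6] 0.62
scene carousel_handle [514.8 218.5 158.6] 0.61
scene marked_jar [453.  168.   90.6] 0.63
scene front_spot [436.2 241.9  18.2] 0.69
scene carousel_base [514.8 218.7  -1.4] 0.64
top carousel_handle [703.1  48.6  -2.9] 0.75
top marked_jar [ 445.2 -252.2   22.3] 0.26
```

View pics/w6.png

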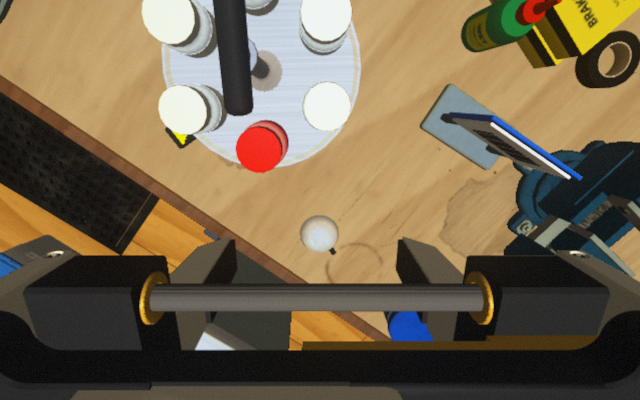

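View pics/s6.png

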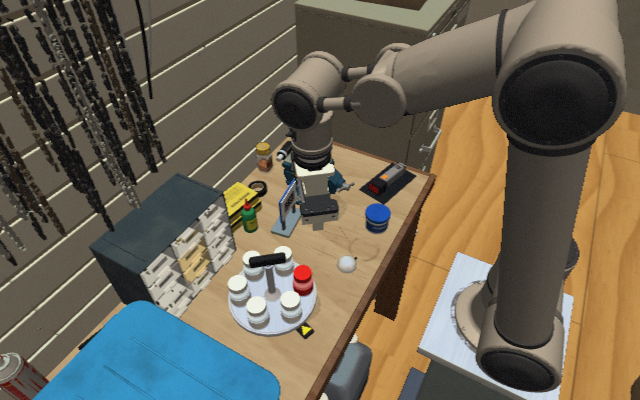

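Run:
```python
from h import *
c=snap('wrist'); s=snap('scene')
f=lambda p:np.round(p,1)
hsv=cv2.cvtColor(c['img'],cv2.COLOR_RGB2HSV)
# lids white: hough-ish via mask
def cent(m):
    n,l,st,ce=cv2.connectedComponentsWithStats(m.astype(np.uint8)); 
    return [(ce[i],st[i,4],st[i,:4]) for i in range(1,n) if st[i,4]>40]
I=c['img'].astype(int)
red=(I[...,0]>200)&(I[...,1]<50)&(I[...,2]<60)
for x in cent(red): print('red',x, f(ray(c,*x[0],93)))
wh=(I.min(2)>235)
for x in cent(wh): print('wh',x, f(ray(c,*x[0],93)))
yl=(I[...,0]>190)&(I[...,1]>170)&(I[...,2]<70)
for x in cent(yl): print('yl',x, f(ray(c,*x[0],5)))
# handle edges
print('handle near-end', f(ray(c,239,107,173)), 'left edge', f(ray(c,217,20,173)),f(ray(c,226,105,173)),'right',f(ray(c,245,20,173)),f(ray(c,252,105,173)))
cv2.imwrite('pics/w6c.png',cv2.resize(c['img'][0:190,130:380,::-1],None,fx=3,fy=3,interpolation=cv2.INTER_CUBIC))
cv2.imwrite('pics/s6c.png',cv2.resize(s['img'][235:345,215:330,::-1],None,fx=5,fy=5,interpolation=cv2.INTER_CUBIC))
```

```text
red (array([531.        ,  10.72463768]), np.int32(138), array([524,   0,  20,  21], dtype=int32)) [700.9  50.8  93. ]
red (array([256.85898354, 148.81889764]), np.int32(1397), array([236, 126,  44,  44], dtype=int32)) [454.9 167.1  93. ]
wh (array([325.25176622,  16.26461143]), np.int32(1557), array([301,   0,  49,  38], dtype=int32)) [584.4 187.2  93. ]
wh (array([187.02884615,  18.29807692]), np.int32(104), array([181,   6,  11,  25], dtype=int32)) [508.6 278.1  93. ]
wh (array([326.24515738, 104.33414044]), np.int32(1652), array([304,  81,  45,  47], dtype=int32)) [529.  140.6  93. ]
wh (array([195.53169014, 103.35915493]), np.int32(284), array([185,  86,  20,  37], dtype=int32)) [453.9 235.5  93. ]
yl (array([593.99955437,  18.43003565]), np.int32(2244), array([555,   0,  85,  53], dtype=int32)) [794.9 -42.7   5. ]
yl (array([546.83760684,  45.31623932]), np.int32(117), array([533,  24,  30,  39], dtype=int32)) [743.  -22.6   5. ]
yl (array([179.7260274 , 135.34246575]), np.int32(73), array([172, 130,  14,  12], dtype=int32)) [390.2 253.9   5. ]
handle near-end [488.  190.1 173. ] left edge [522.8 230.5 173. ] [483.6 197.7 173. ] right [533.8 216.9 173. ] [494.6 184.  173. ]
```

View pics/w6c.png

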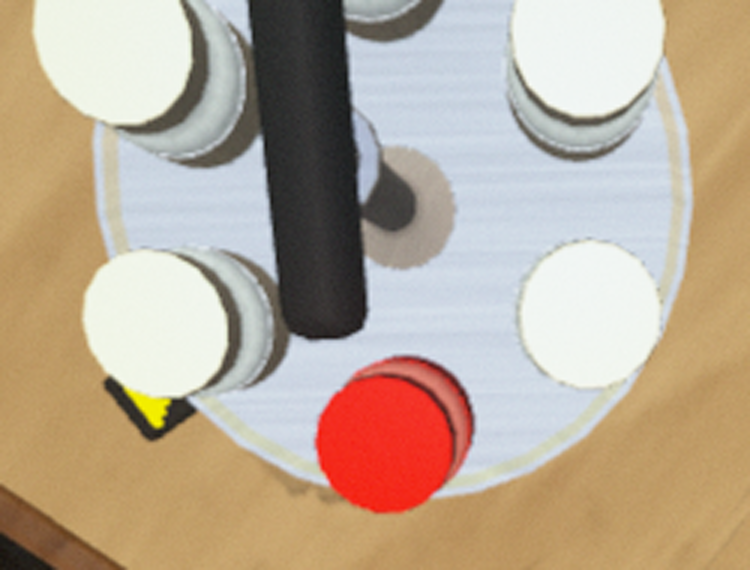

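View pics/s6c.png

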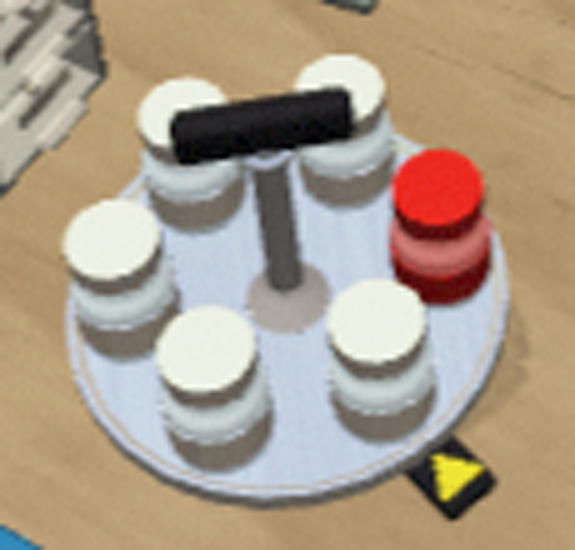

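Run:
```python
from h import *
c=snap('wrist'); s=snap('scene'); t=snap('top')
W=lambda c,x,y,z:ray(c,130+x/3,y/3,z)
R=W(c,386,443,93);A=W(c,592,313,93);B=W(c,155,324,93);D=W(c,588,37,93);E=W(c,113,45,93)
cc=A+B-R; print('R',R,'c',cc, 'opp pair mid',(D+B)/2,(A+E)/2,[np.linalg.norm(p-cc) for p in (R,A,B)])
for ctr in (cc[:2],np.array([512,215.5])):
  v=R[:2]-ctr;print('jar ang',np.degrees(np.arctan2(v[1],v[0]))%360)
  for n,p in (('B',B),('A',A),('D',D),('E',E)): v=p[:2]-ctr; print(n,np.degrees(np.arctan2(v[1],v[0]))%360)
S=lambda x,y,z:ray(s,215+x/5,235+y/5,z)
lids=[S(438,188,93),S(376,322,93),S(206,350,93),S(112,243,93),S(186,117,93),S(340,96,93)]
c2=np.mean(lids,axis=0);print('scene c',c2)
for p in lids:
  v=(p-c2)[:2];print(np.hypot(*v),np.degrees(np.arctan2(v[1],v[0]))%360)
for n,p in (('arrow',S(452,475,8)),('tab front mid',S(475,500,4)),('arrow w',ray(c,179.7,135.3,8))):
  v=(p-c2)[:2];print(n,p,np.hypot(*v),np.degrees(np.arctan2(v[1],v[0]))%360)
# top initial picture arrow
im=cv2.imread('pics/top0.png'); cv2.imwrite('pics/t0c.png',cv2.resize(im[170:285,165:275],None,fx=6,fy=6,interpolation=cv2.INTER_CUBIC))
```

```text
R [456.82716976 166.51930358  93.        ] c [515.10123468 216.89620283  93.        ] opp pair mid [514.7156043  216.10521075  93.        ] [514.98650701 216.0833481   93.        ] [np.float64(77.03050448558092), np.float64(78.24926496846996), np.float64(77.44620637416394)]
jar ang 220.84283503477806
B 159.97572877333846
A 280.6717294733643
D 338.67788241122014
E 101.06508351340796
jar ang 221.59765702140552
B 158.16320115191877
A 283.11601248272063
D 340.42379368530413
E 98.61742981799848
scene c [509.38920851 219.58004143  93.        ]
77.86384188787926 220.70384369212618
76.4294504850159 159.95968382953015
76.6864358100709 99.21421654009418
77.84721753793993 40.296958795708875
76.60162342399937 339.531541251398
75.62295663962291 279.10698113334223
arrow [394.0866753  256.13677884   8.        ] 120.95895673532357 162.40875048113844
tab front mid [379.34831892 260.06652164   4.        ] 136.19760660980762 162.70672625113485
arrow w [391.16572648 253.35204532   8.        ] 122.95259229275064 164.05735247780197
```

View pics/t0c.png

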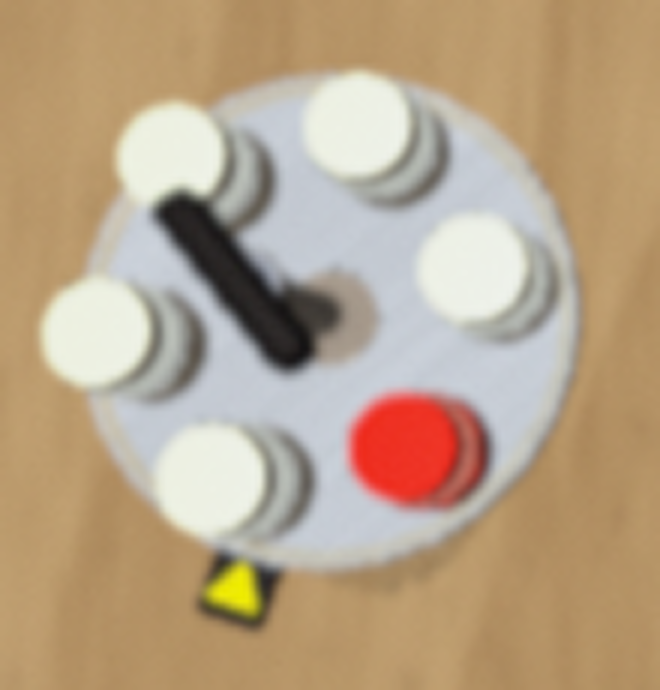

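```bash
python3 -m handwheel '{"translation": [[0.05,0.11,0],[0.05,0.11,0],[0.05,0.11,0],[0.05,0.11,-0.02],[0.05,0.11,-0.05],[0.05,0.11,-0.05],[0.05,0.1,-0.05],[0,0,-0.05]],"twist":[0.015,0,0,0,0,0,0,0]}' 0
python3 - <<'E'
from h import *
o=get_obs();print(o['tool_pos'],o['tcp_rot'],o['contact_force'])
t=snap('top','t7.png')
c=snap('wrist','w7.png')
im=cv2.imread('pics/top0.png')
T=lambda x,y,z:ray(t,165+x/6,170+y/6,z)
a=T(238,592,8);ce=T(332,322,19);v=a-ce;print(a,ce,np.degrees(np.arctan2(v[1],v[0])))
lids=[T(408,448,93),T(211,480,93),T(97,332,93),T(172,156,93),T(358,127,93),T(473,268,93)]
c2=np.mean(lids,axis=0);print(c2);v=a-c2;print(np.degrees(np.arctan2(v[1],v[0])))
for p in lids: v=p-c2;print(np.degrees(np.arctan2(v[1],v[0]))%360)
E
```

```text
time: 27.1
tool_pos: [513.2, 224.2, 222.7]
tcp_rot: [3.132, -0.025, -0.867]
contact_force: [-0.4, 0.5, 0.6]
grip_width: 92.2
[513.19581437 224.2471447  222.69289719] [ 3.132008   -0.02458747 -0.86705907] [-0.42097255  0.4713559   0.62123336]
[390.78789037 253.18218213   8.        ] [509.19978411 214.15458455  19.        ] 161.75820025393966
[510.84303604 213.97812316  93.        ]
161.91552875172397
220.94109733493585
159.61559176806497
99.70995134991097
39.91309486275731
340.11244025659755
280.22502573005323
```

View pics/w7.png

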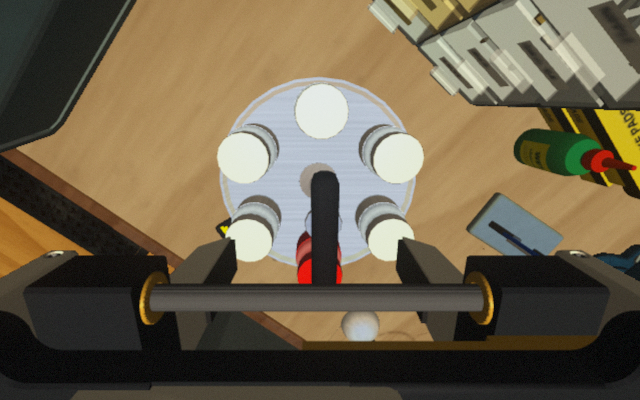

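```bash
python3 -m handwheel '{"translation": [[0,-0.025,0],[0,-0.025,0],[0,0,-0.05],[0,0,-0.06],[0,0,-0.06],[0,0,-0.06],[0,0,0],[0,0,0]],"twist":[-0.003,0,0,0,0,0,0,0]}' 0
python3 - <<'E'
from h import *
o=get_obs();print(o['tool_pos'],o['tcp_rot'],o['contact_force'])
c=snap('wrist','w8.png')
for x in [(318,175),(340,175)]: pass
E
```

```text
time: 28.2
tool_pos: [512.0, 213.3, 185.9]
tcp_rot: [3.13, -0.024, -0.875]
contact_force: [-0.1, 0.7, -0.1]
grip_width: 92.0
[512.02056143 213.31635911 185.92124984] [ 3.12994651 -0.02433371 -0.87513724] [-0.07131866  0.66236035 -0.09500781]
```

View pics/w8.png

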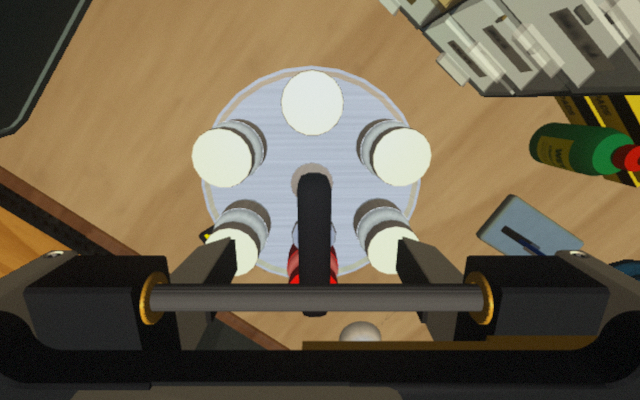

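Run:
```python
from h import *
c=snap('wrist')
a=ray(c,314.5,176,173);b=ray(c,312.5,312,173);print(a,b,(a+b)/2,np.linalg.norm(a-b),np.degrees(np.arctan2(*(a-b)[1::-1])))
```

```text
[549.4523976  245.47250062 173.        ] [487.31171578 195.19053169 173.        ] [518.38205669 220.33151616 173.        ] 79.93585389060864 38.97851898887888
```

```bash
python3 -m handwheel '{"translation": [[0.01,0.015,-0.04],[0.008,0.012,-0.04],[0,0,-0.03],[0,0,-0.01],[0,0,0],[0,0,0],[0,0,0],[0,0,0]],"twist":[0,0,0,0,0,0,0,0]}' 0
python3 -m handwheel '{"translation": [[0,0,0],[0,0,0],[0,0,0],[0,0,0],[0,0,0],[0,0,0],[0,0,0],[0,0,0]],"twist":[0,0,0,0,0,0,0,0]}' 255
```

```text
time: 29.3
tool_pos: [515.2, 217.8, 167.4]
tcp_rot: [3.131, -0.025, -0.875]
contact_force: [-0.2, 0.6, -0.9]
grip_width: 92.0
time: 30.3
tool_pos: [515.8, 217.5, 168.9]
tcp_rot: [3.133, -0.027, -0.875]
contact_force: [-4.3, 2.7, 6.5]
grip_width: 17.7
```

```bash
python3 -m handwheel '{"translation": [[0,0,0],[0,0,0],[0,0,0],[0,0,0],[0,0,0],[0,0,0],[0,0,0],[0,0,0]],"twist":[-0.03,-0.03,-0.03,-0.03,-0.03,-0.03,-0.03,-0.03]}' 255
python3 -c "
from h import *
o=get_obs();print(o['tool_pos'],o['tcp_rot'],o['contact_force'],o['moment'])"
```

```text
time: 31.3
tool_pos: [516.3, 216.7, 168.9]
tcp_rot: [3.133, -0.026, -1.266]
contact_force: [0.2, -1.4, -0.5]
grip_width: 17.8
[516.26806112 216.72282516 168.92755901] [ 3.13301849 -0.02616633 -1.26559468] [ 0.17811986 -1.43951633 -0.48990732] [0.25213615 0.10618623 0.09607446]
```

```bash
python3 -m handwheel '{"translation": [[0,0,0],[0,0,0],[0,0,0],[0,0,0],[0,0,0],[0,0,0],[0,0,0],[0,0,0]],"twist":[-0.047,-0.047,-0.047,-0.047,-0.047,-0.047,-0.04,-0.025]}' 255
python3 -m handwheel '{"translation": [[0,0,0],[0,0,0],[0,0,0],[0,0,0],[0,0,0],[0,0,0],[0,0,0],[0,0,0]],"twist":[0,0,0,0,0,0,0,0]}' 255
python3 - <<'E'
from h import *
o=get_obs();print(o['tool_pos'],o['tcp_rot'],o['contact_force'],o['moment'],o['joint_positions'])
for cam in ['scene','top']:
  c=snap(cam,cam+'9.png')
  for l in ['carousel_handle','marked_jar','front_spot','carousel_base']:
    for r in spot_point(cam,l)[:1]: print(cam,l,np.round(w(c,r['position']),1),round(r['score'],2))
  if cam=='scene': cv2.imwrite('pics/s9c.png',cv2.resize(c['img'][235:345,215:330,::-1],None,fx=5,fy=5,interpolation=cv2.INTER_CUBIC))
  if cam=='top': cv2.imwrite('pics/t9c.png',cv2.resize(c['img'][170:285,165:275,::-1],None,fx=5,fy=5,interpolation=cv2.INTER_CUBIC))
snap('wrist','w9.png')
E
```

```text
time: 32.3
tool_pos: [516.4, 215.3, 168.9]
tcp_rot: [3.132, -0.027, -1.831]
contact_force: [-0.4, -1.1, 0.4]
grip_width: 17.9
time: 33.3
tool_pos: [516.4, 215.3, 168.9]
tcp_rot: [3.132, -0.026, -1.829]
contact_force: [-0.8, -2.1, 0.5]
grip_width: 18.1
[516.42165129 215.31383177 168.9437179 ] [ 3.13242928 -0.02611236 -1.8291645 ] [-0.77191019 -2.12485473  0.51676168] [ 0.31444473 -0.11249343 -0.07334397] [ 0.26764047  0.48980619  1.52381721 -0.01970583  1.14907987  2.10518074]
scene carousel_handle [511.5 214.3 158.6] 0.65
scene marked_jar [437.1 237.7  88.8] 0.83
scene front_spot [436.6 243.   18.1] 0.88
scene carousel_base [513.5 217.   -3.4] 0.8
top marked_jar [438.7 238.3  97. ] 0.92
top front_spot [437.8 238.1  23.6] 0.61
top carousel_base [510.6 212.9   2.6] 0.9
```

View pics/s9c.png

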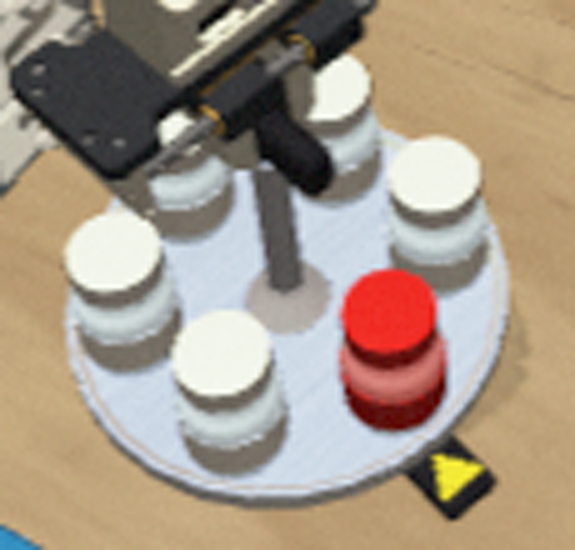

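View pics/t9c.png

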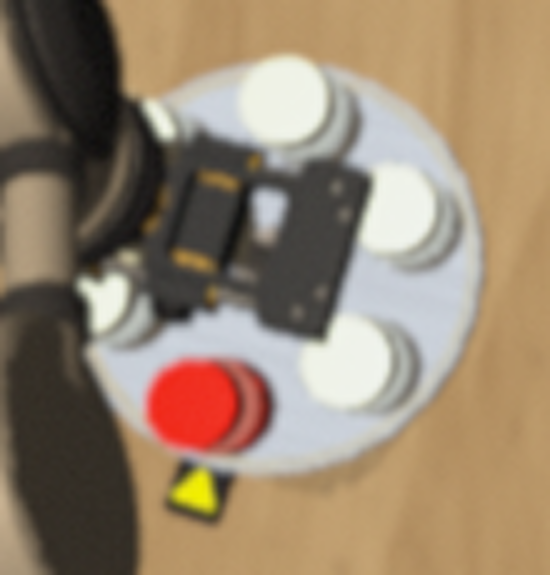

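View pics/w9.png

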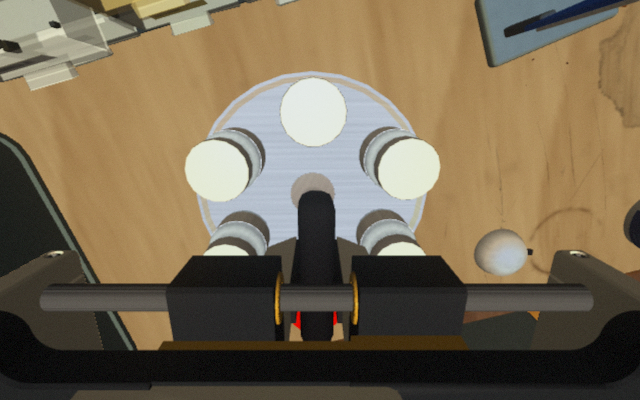

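Run:
```python
from h import *
s=snap('scene'); t=snap('top')
S=lambda x,y,z:ray(s,215+x/5,235+y/5,z)
T=lambda x,y,z:ray(t,165+x/5,170+y/5,z)
an=lambda p,c:np.degrees(np.arctan2(*(p-c)[1::-1]))%360
c2=np.array([509.4,219.6,0])
print([round(an(p,c2),1) for p in (S(390,312,93),S(434,173,93),S(222,354,93),S(113,253,93))],'arrow',an(S(453,475,8),c2))
# opposite/ neighbours self-centre
cc=S(434,173,93)+S(222,354,93)-S(390,312,93);print(cc,an(S(390,312,93),cc),an(S(453,475,8),cc))
c3=np.array([510.8,214,0])
print([round(an(p,c3),1) for p in (T(193,405,93),T(347,362,93),T(398,210,93),T(285,101,93))],'arrow',an(T(197,491,8),c3))
for n,P,sc in(('s',S,s),('t',T,t)):
  I=sc['img'].astype(int)
  for nm,m,z in (('red',(I[...,0]>190)&(I[...,1]<60)&(I[...,2]<60),93),('yel',(I[...,0]>190)&(I[...,1]>170)&(I[...,2]<70),8)):
    k,l,st,ce=cv2.connectedComponentsWithStats(m.astype(np.uint8))
    for i in range(1,k):
      if st[i,4]>8: 
        p=ray(sc,*ce[i],z)
        if 350<p[0]<530 and 100<p[1]<300: print(n,nm,st[i],ce[i],p,an(p,c2 if n=='s' else c3))
```

```text
[np.float64(166.0), np.float64(227.3), np.float64(105.0), np.float64(44.5)] arrow 162.5819485756825
[511.37797884 217.45976055  93.        ] 164.843531514067 161.91099241557475
[np.float64(166.1), np.float64(225.4), np.float64(284.7), np.float64(345.4)] arrow 161.4143195751543
s red [284 289  18  16 229] [292.38427948 296.9650655 ] [436.57497814 237.92849451  93.        ] 165.87327682915432
s yel [302 326   9   9  43] [305.11627907 329.41860465] [395.42696878 255.18022001   8.        ] 162.6626257702548
t red [195 243  17  16 208] [203.53846154 250.55288462] [436.22378376 232.94507219  93.        ] 165.74630040579956
t yel [200 264   7   8  35] [203.71428571 267.6       ] [393.55981367 255.83660571   8.        ] 160.36129916961556
```

About 3.3° short, so a small correction.

```bash
python3 -m handwheel '{"translation": [[0,0,0],[0,0,0],[0,0,0],[0,0,0],[0,0,0],[0,0,0],[0,0,0],[0,0,0]],"twist":[-0.018,-0.018,0,0,0,0,0,0]}' 255
python3 - <<'E'
from h import *
o=get_obs();print(o['tool_pos'],o['tcp_rot'],np.degrees(o['tcp_rot'][2]),o['contact_force'],o['moment'])
an=lambda p,c:np.degrees(np.arctan2(*(p-c)[1::-1]))%360
c2=np.array([509.4,219.6,0]);c3=np.array([510.8,214,0])
for n in('scene','top'):
  sc=snap(n,n+'10.png')
  for k in range(2):
   for l in ['marked_jar','front_spot','carousel_base']:
    for r in spot_point(n,l)[:1]: print(n,l,np.round(w(sc,r['position']),1),round(r['score'],2))
   if k==0: sc=snap(n)
  I=sc['img'].astype(int)
  for nm,m,z in (('red',(I[...,0]>190)&(I[...,1]<60)&(I[...,2]<60),93),('yel',(I[...,0]>190)&(I[...,1]>170)&(I[...,2]<70),8)):
    k,l,st,ce=cv2.connectedComponentsWithStats(m.astype(np.uint8))
    for i in range(1,k):
      if st[i,4]>8:
        p=ray(sc,*ce[i],z)
        if 350<p[0]<530 and 100<p[1]<300: print(n,nm,ce[i],p,an(p,c2 if n=='scene' else c3))
  if n=='scene': cv2.imwrite('pics/s10c.png',cv2.resize(sc['img'][235:345,215:330,::-1],None,fx=5,fy=5,interpolation=cv2.INTER_CUBIC))
  else: cv2.imwrite('pics/t10c.png',cv2.resize(sc['img'][225:285,165:275,::-1],None,fx=7,fy=7,interpolation=cv2.INTER_CUBIC))
E
```

```text
time: 34.95
tool_pos: [516.4, 215.2, 168.9]
tcp_rot: [3.132, -0.026, -1.89]
contact_force: [0.2, -1.6, -1.3]
grip_width: 17.7
[516.36053732 215.16669882 168.9261201 ] [ 3.13238964 -0.02645651 -1.88976642] -108.27563996725353 [ 0.23519642 -1.58213113 -1.27094135] [ 0.35406419 -0.09810424 -0.03357496]
scene marked_jar [438.2 240.4  91. ] 0.81
scene front_spot [438.2 238.7  20.7] 0.86
scene carousel_base [ 425.7 -325.1   13.5] 0.74
scene marked_jar [440.4 242.5  89.2] 0.9
scene front_spot [438.7 243.   18.1] 0.58
scene carousel_base [514.1 221.9  -1.7] 0.86
scene red [290.73160173 298.40692641] [437.8934142  242.97910031  93.        ] 161.89482736082297
scene yel [305.22727273 329.40909091] [395.20930561 255.0314316    8.        ] 162.76177173334662
top marked_jar [437.3 241.3  97.3] 0.74
top front_spot [436.8 239.6  24.8] 0.83
top carousel_base [511.7 216.5   1.5] 0.93
top marked_jar [441.9 242.9  96.7] 0.89
top front_spot [699.   47.8  -1.3] 0.15
top carousel_base [509.8 216.    2.9] 0.6
top red [201.58373206 250.05263158] [437.42083054 237.76244879  93.        ] 162.05643993145932
top yel [203.80555556 267.66666667] [393.38669139 255.58679916   8.        ] 160.49628582545253
```

View pics/s10c.png

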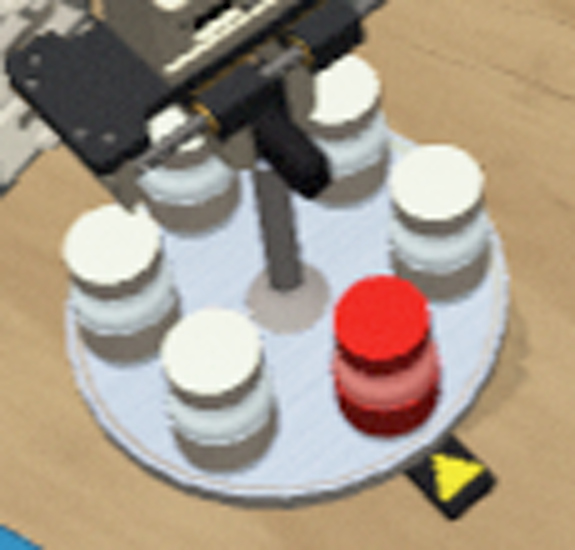

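View pics/t10c.png

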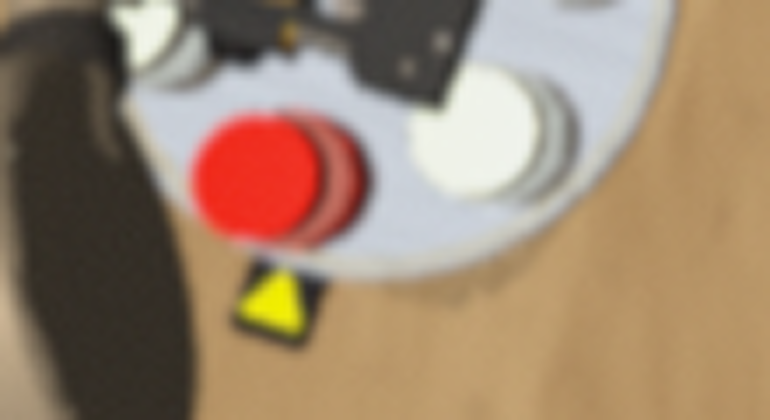

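View pics/scene10.png

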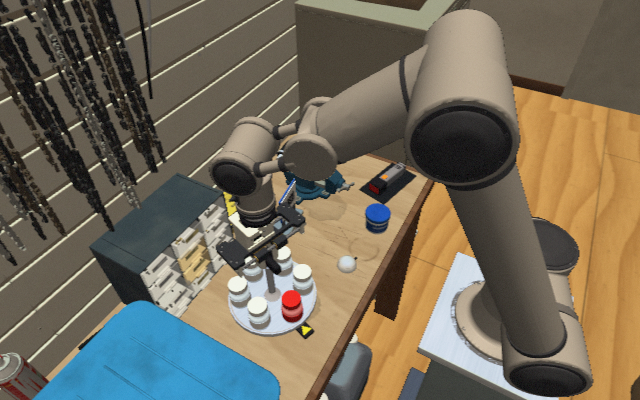

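Red lid at 162.0° in both views, arrow at about 162° (±1°). The gripper is clamped at 17.7 mm with low forces. Bell and tub are unmoved. I'm handing in.

```bash
python3 -c "
from h import *
close_job(); o=get_obs(); print(o['time'],o['grip_width'],o['tcp_rot'])"
```

```text
the job is handed in; nothing more can be done
the job is handed in; nothing more can be done
```

I did the whole job in the order asked and handed it in at about 35 s of the 67 s allowed; no verdict was reported.

- **Scan:** I held the scanner with its nose about 78 mm from the barcode. The aim line passed within about 1 mm of the barcode's middle and within about 0.5° of square. The measured pose stayed the same for 3 s.
- **Return:** I laid the scanner back flat on its mat and let it go. The wrist picture shows it inside the mat outline, up to 5 mm from where it started.
- **Carousel:** I turned the carousel about 58° clockwise by the T-handle. The red-lidded jar then measured 162.0° from both the scene and top cameras. The arrow measured 162.8° from the scene camera and 160.5° from the top camera, so the jar is within about 1.5° of straight behind it.
- **Final grip:** The gripper is still clamped on the handle at 17.7 mm, with about 2 N of outside force.
- **Bystanders:** The bell and grease tub look unmoved. The gripper hid the oil bottle in the last scene picture; it was in place in the wrist picture taken just before I gripped the handle, and nothing went near it.

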